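# Roll a crate into the bay and snap the safety hook onto its eye

### The arm

A 6-joint arm with a two-finger parallel gripper is mounted at the origin on a cart in front of the work surface, level with it; the furniture and walls round the work are solid. World frame = base frame: x ahead of the robot, y to its left, z up, the work surface at z = 0. Lengths are in m, angles in rad, forces in N, time in s.
With the tool pointing down it reaches from about 0.35 to 0.85 m from the base axis. Payload 8.1 kg.
Tool frame: the origin (TCP) lies on the centre line of the jaws, within the pads' length; the fingertips stand 17 mm ahead of it and the grasp point (between the pads) lies 2 mm behind it; z points along the fingers, y is the line along which they close (so a half turn about z gives the same grasp; the last joint's range is limited). The gripper opens to 93 mm and grips with 3 to 60 N. Pads are 15 mm wide; open, the fingers measure 128 mm over their backs; the gripper's body (75 mm by 188 mm) begins 65 mm behind the grasp point.
Start: joints at [1.227, 0.13, 1.488, -0, 1.523, -0.085], TCP at [0.154, 0.58, 0.236] pointing down, gripper open.
Joint ranges: [-2.96, 2.96], [-0.89, 2.26], [0.02, 2.5], [-1.34, 4.48], [0, 2.73], [-2.66, 2.66]. Speed limits (rad/s): [2.39, 2.39, 2.79, 3.14, 3.14, 3.14].

### API

Orientations are given as a rotation vector (axis times angle).
In Python, from plant import status, eyes, robot gives the robot as it stands. The module is installed in compiled form; this text tells all that it offers.
- The arm moves only by the tool servo_tool, never from a script. Its argument "plan" is text: rows parted by semicolons, each of 4 numbers parted by spaces: the shift along the tool's x, y, z in m, then the turn about the tool's z in degrees. A call has 1 to 12 rows; each row is the pose to reach, as a shift and turn from the pose commanded when the call began, along the tool's axes at that moment; what a row does not reach only later rows make up. A row lasts 1/12 s, in which the tool goes at most 41.7 mm and 7.16 degrees, less where a joint would pass 70% of its speed; a pose out of reach is approached as far as the arm can. A call with a gripper value outside its range is refused whole. "grip" is the closure, from -1 (fully open) to 1 (shut), set as the call begins (left out, the last holds). The fingers move at their own pace and stop on an object; "grip_force" is the grip in N (left out, the last holds). Time passes only in rows, so rows that repeat a pose let the fingers close. It gives the time, the measured TCP pose, the force, the opening and the grip force at its end, in the units of the state.
- status.read_state(): the state, without advancing time (a new reading comes with each control period).
- eyes.read_camera(name): name is "scene" or "side" or "wrist"; returns a dict with "image" (480x640x3 uint8, blue, green, red), "fovy" (degrees; the focal length in pixels is half the picture's height over the tangent of half this angle, whatever the lens; pixels are square), "cx", "cy" (the principal point, pixels), "k1" (the pictures are not rectified: a ray, as slopes to the right and down, at radius r is drawn at 1 + k1 r^2 times it, then the intrinsics apply), "world_from_camera" (4x4, takes a point from camera to world coordinates); the wrist camera has in their place "hand_eye" (4x4, takes a point from camera to tool coordinates, whose origin is the TCP and whose axes are the flange's). Camera axes: x right, y down, z forward; pixel columns grow to the right and rows downward; lengths in m; the calibration is good to about 2 mm. A picture is of the moment at which its call begins: read the wrist's pose just before it. There is no depth.
- robot.close_job(): hands the job in; it is judged then, once.
The state is a dict: "t": time; "q": joint angles; "dq": joint speeds; "joint_torque": joint torques, N m; "tool_pos": TCP position; "orientation": TCP orientation; "force": force on the tool from outside, world axes, zero at the start; "wrist_torque": the same for the moment, N m; "opening": finger opening in m; "gripper_force": force on a finger pad.
Only numpy, scipy, OpenCV 4.12 (cv2) and the standard library are available. Lean on these libraries where they do the work, as an engineer would, in place of code of your own. Each camera call takes 0.05 s, during which the arm holds its last target. There are 200 camera calls.

### The job

Push the small wooden crate along the roller track into the bay until it stands against the end stop. Then swing the raised hook arm down and press its snap hook onto the eye on the crate, until the eye's bar is inside the hook and the sprung gate has snapped shut behind it. Leave the crate flat on the rollers, and do not disturb the loose wood block or the tape measure.

Things in the scene. Friction and masses are not known exactly. Their poses are not given: they have to be found in the camera images.
- track: grey roller track fixed to the table; origin on the table under the lane's middle, +x = travel into the bay (robot's right), z up. Lane from x = -250 mm to the end stop's rubber face at x = +160 (105 high), then a tail with the hook arm. Roller tops at z = 45 mm, 148 wide, turning with slight drag. Side rails 150 mm apart inside, 62 mm high, 92 in the bay (last 165 mm before the stop).
- crate: open wooden crate with parts fixed in it, 150 mm long (x), 140 wide, walls 75 high, 0.5 to 0.9 kg, on the rollers, +x end toward the bay; origin under the middle of its floor. Against the stop its origin is at x = 85, y = 0, z = 45 mm in the track's frame. A steel staple (the eye) rises from its +x wall.
- eye_bar (a point): middle of the eye's level top bar: 8 mm round bar lying along the crate's y, free over 36 mm between its legs; 35 mm ahead of the crate's origin (+x) and 140 mm above its underside, so 185 mm above the table
- hook_pivot (a point): hinge of the hook arm, between two uprights behind the end stop, 270 mm ahead of the track's origin and 185 mm above the table; hinge axis along the track's y
- hook_arm (a joint): angle of the hook arm, rad: 0 = level, pointing from the pivot back along the track's -x, growing as it is raised; range -0.15 to 1.2. Starts raised 0.5 to 0.9. Stiff hinge: 0.25 N m of friction holds it wherever it is left. About 0 when the eye bar is fully home in the hook and the crate is against the stop.
- hook_center (a point): where the eye bar's middle lies when fully home, 150 mm from the pivot along the arm. Frame turns with the arm: x along the arm toward the pivot, z up when level. The hook is an inverted U of 10 mm round steel, 26 mm wide inside, mouth down, legs flared, reaching 46 mm below this point; the gate crosses the mouth 32 mm below it.
- thumb_plate (a point): middle of the top face of the flat ribbed plate on top of the hook, 44 mm along the arm by 32 mm across, the place to press on; 148 mm from the pivot along the arm and 18 mm above the arm's centre line when level
- gate (a joint): sprung gate across the hook's mouth, rad: 0 = shut; it swings only inward (positive, to 1.35) and springs back. A bar pressed up into the mouth opens it with about 2 to 6 N and passes it when within about 5 mm of fully home; it then snaps shut below the bar.
- wood_block: plain loose pine offcut 70x90x60 mm, origin under its middle; leave it
- tape_measure: yellow tape measure 40x111x66 mm, origin under its middle; leave it
Mind the look-alikes: they are no part of the job. Of the things that look like the crate, the larger one is meant.

How it is judged:
By the outcome, as a careful person would: the job done as asked, in the order asked, and still so for the second after the job is handed in, with the robot touching nothing.
It also fails if it takes over 50 s, if anything falls off the work surface, if the arm or the gripper's body presses on something with over 40 N, if the wrist force passes 120 N, or if a joint passes its speed limit or range.

## Working session

There is one attempt and no reset: what is moved stays moved. The work goes in short steps, Python scripts to look and compute and a tool call to move; the robot and the scene stay as the last step left them, time stands still between calls to the robot, and variables do not carry over. Pictures are saved under pics/ and viewed, at most 10 in all, crops included, and the job is handed in when it is done.

Besides the shell and the picture viewer there is one more tool, called after ">>>" as a command line: name --argument value ..., lists and objects as JSON in quotes. servo_tool: Moves the arm, as the interface text tells. Its arguments: {"type":"object","properties":{"plan":{"type":"string"},"grip":{"type":"number"},"grip_force":{"type":"number"}},"required":["plan"]}

```bash
mkdir -p pics
cat > h.py <<'E'
import numpy as np, cv2
from scipy.spatial.transform import Rotation as R
from plant import status, eyes, robot
def cam(n):
    s=status.read_state(); c=eyes.read_camera(n)
    if 'hand_eye' in c:
        T=np.eye(4); T[:3,:3]=R.from_rotvec(s['orientation']).as_matrix(); T[:3,3]=s['tool_pos']
        c['world_from_camera']=T@np.array(c['hand_eye'])
    c['W']=np.array(c['world_from_camera']); f=240/np.tan(np.radians(c['fovy'])/2)
    c['K']=np.array([[f,0,c['cx']],[0,f,c['cy']],[0,0,1.]]); c['D']=np.array([c['k1'],0,0,0.])
    return c
def ray(c,px):
    u=cv2.undistortPoints(np.array(px,float).reshape(-1,1,2),c['K'],c['D']).reshape(-1,2)
    d=np.c_[u,np.ones(len(u))]@c['W'][:3,:3].T
    return c['W'][:3,3],d
def onz(c,px,z):
    o,d=ray(c,px); return o+d*((z-o[2])/d[:,2])[:,None]
def proj(c,P):
    V=np.linalg.inv(c['W']); p=np.array(P,float).reshape(-1,3)@V[:3,:3].T+V[:3,3]
    return cv2.projectPoints(p,np.zeros(3),np.zeros(3),c['K'],c['D'])[0].reshape(-1,2)
E
python3 - <<'E'
from h import *
for n in ['scene','side']:
    c=cam(n); cv2.imwrite(f'pics/{n}0.png',c['image']); print(n,c['W'].round(3).tolist(),c['fovy'],c['k1'])
s=status.read_state(); print(s)
E
```

```text
scene [[0.468, -0.576, 0.67, -0.398], [-0.884, -0.309, 0.351, -0.526], [0.005, -0.757, -0.654, 1.042], [0.0, 0.0, 0.0, 1.0]] 56.45582691609874 0.0015111884075485207
side [[-1.0, -0.023, 0.004, 0.508], [-0.013, 0.399, -0.917, 1.363], [0.019, -0.917, -0.399, 0.741], [0.0, 0.0, 0.0, 1.0]] 50.06711784161315 -0.050670815784352174
{'t': 0.1, 'q': array([ 1.22659303e+00,  1.31117783e-01,  1.48915127e+00, -1.90607789e-05,
        1.52295119e+00, -8.54259223e-02]), 'dq': array([-0.00210275, -0.00099088, -0.00270838,  0.00030197, -0.00036682,
       -0.00056905]), 'joint_torque': array([ 1.01384794e-03, -5.61332738e+01, -4.93100345e+01,  7.69976573e-02,
        2.88382347e-02, -9.11926304e-05]), 'tool_pos': array([0.15338245, 0.57958431, 0.23468359]), 'orientation': array([-4.05309366e-01, -3.11500554e+00,  2.50395286e-03]), 'force': array([ 0.17280347, -0.31574722, -0.38969571]), 'wrist_torque': array([ 0.04868387, -0.04028168, -0.05167224]), 'gripper_force': 0.0, 'opening': 0.09292904783195552}
```

View pics/scene0.png

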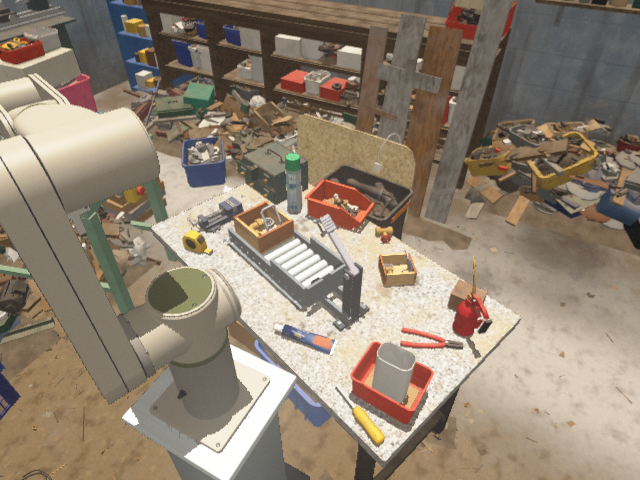

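View pics/side0.png

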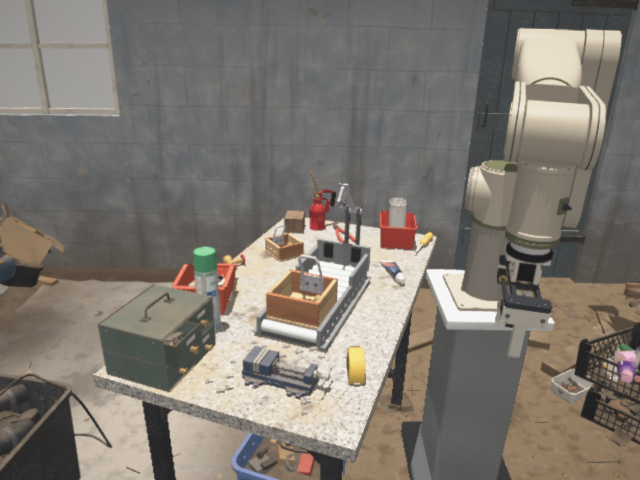

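The scene view shows the crate on the track (scene 263,227; side 302,300), and the hook arm raised (scene 340,245; side 348,205). There are three possible look-alikes: a small crate off the track (scene 397,268; side 284,245) and red bins at scene 340,205 and 390,380. I choose the larger wooden crate on the rollers, the one with the eye. The tape measure is at scene 196,242, and the wood block looks like the one at scene 467,293. Next is a close crop to check.

Run:
```python
import cv2
a=cv2.imread('pics/scene0.png')[180:340,180:380]; b=cv2.imread('pics/side0.png')[170:350,240:400]
cv2.imwrite('pics/c1.png',cv2.resize(a,None,fx=3.75,fy=3.75,interpolation=cv2.INTER_CUBIC))
cv2.imwrite('pics/c2.png',cv2.resize(b,None,fx=3.3,fy=3.3,interpolation=cv2.INTER_CUBIC))
```

```text
(no output)
```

View pics/c1.png

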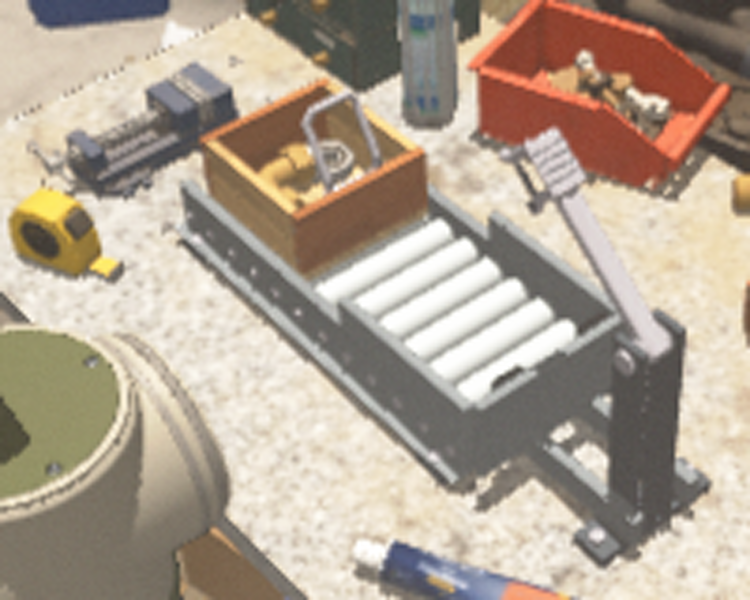

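View pics/c2.png

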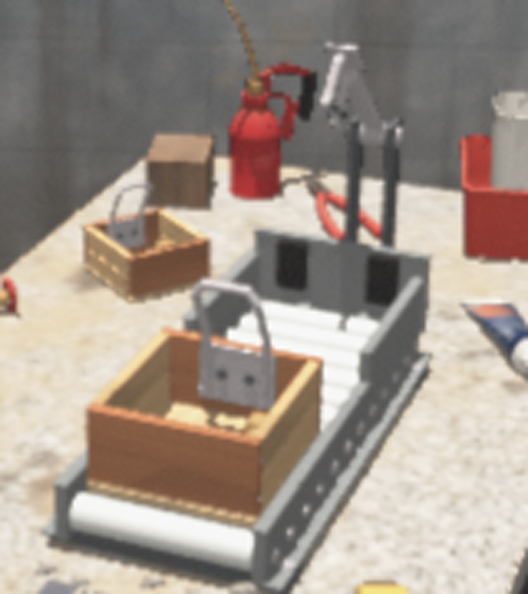

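The crop confirms it: the wooden crate with the eye sits at the -x end of the track. The eye bar is at c1 (332,102) and c2 (227,288), and the thumb plate is at c1 (555,163). The second small crate is off to the side.

```bash
cat >> h.py <<'E'
def tri(c1,p1,c2,p2):
    o1,d1=ray(c1,p1);o2,d2=ray(c2,p2);d1=d1[0]/np.linalg.norm(d1);d2=d2[0]/np.linalg.norm(d2)
    s=np.linalg.lstsq(np.c_[d1,-d2],o2-o1,rcond=None)[0]; a=o1+d1*s[0];b=o2+d2*s[1]
    return (a+b)/2,np.linalg.norm(a-b)
E
python3 - <<'E'
from h import *
s=cam('scene');d=cam('side')
S=lambda u,v:(180+u/3.75,180+v/3.75); D=lambda u,v:(240+u/3.3,170+v/3.3)
P=lambda n,x:print(n,np.round(x,4).tolist())
P('near bay start/end',onz(s,[S(340,300),S(470,405)],.092))
P('far bay start/end',onz(s,[S(490,215),S(615,310)],.092))
P('near lane end',onz(s,[S(185,185)],.062))
P('side lane ends',onz(d,[D(62,490),D(262,545)],.062))
P('side near bay start/end',onz(d,[D(362,345),D(425,278)],.092))
P('stop top',onz(d,[D(257,233),D(428,258)],.105))
P('crate top corners scene',onz(s,[S(203,140),S(297,215),S(427,152),S(325,83)],.12))
P('crate top corners side',onz(d,[D(90,405),D(258,445),D(321,357),D(168,333)],.12))
for n,a,b in [('eye',(332,102),(227,288)),('hooktop',(555,155),(340,55))]:
    p,e=tri(s,S(*a),d,D(*b)); P(n,p); print(e)
P('pivot near .185',onz(s,[S(625,360)],.185)); P('pivot side',onz(d,[D(400,130)],.185))
E
```

```text
near bay start/end [[0.4071, 0.0823, 0.092], [0.3561, -0.0695, 0.092]]
far bay start/end [[0.5585, 0.0263, 0.092], [0.5031, -0.1215, 0.092]]
near lane end [[0.4935, 0.3096, 0.062]]
side lane ends [[0.6499, 0.2757, 0.062], [0.4995, 0.3426, 0.062]]
side near bay start/end [[0.4174, 0.0835, 0.092], [0.3528, -0.0554, 0.092]]
stop top [[0.5083, -0.1213, 0.105], [0.3495, -0.0716, 0.105]]
crate top corners scene [[0.4988, 0.2842, 0.12], [0.4534, 0.1531, 0.12], [0.5783, 0.1005, 0.12], [0.6216, 0.2363, 0.12]]
crate top corners side [[0.6304, 0.2483, 0.12], [0.5039, 0.3015, 0.12], [0.455, 0.1614, 0.12], [0.579, 0.125, 0.12]]
eye [0.5316, 0.1648, 0.1814]
0.0028057080142775705
hooktop [0.4376, -0.0981, 0.2906]
0.0005690924026903391
pivot near .185 [[0.3721, -0.1899, 0.185]]
pivot side [[0.3711, -0.1975, 0.185]]
```

>>> servo_tool --plan "-0.02 -0.006 -0.01 0;-0.06 -0.017 -0.03 0;-0.1 -0.028 -0.05 0;-0.14 -0.039 -0.07 0;-0.18 -0.05 -0.085 0;-0.22 -0.061 -0.085 1;-0.26 -0.072 -0.085 2;-0.3 -0.083 -0.085 3;-0.34 -0.094 -0.085 4;-0.38 -0.105 -0.085 5;-0.41 -0.115 -0.085 5;-0.43 -0.125 -0.085 5" --grip 1

```text
t: 1.2
tool_pos: [0.5402, 0.3464, 0.3198]
orientation: [0.544, 3.094, -0.002]
force: [0.7, 1.1, 0.3]
opening: 0.0175
gripper_force: 0.0
```

Run:
```python
from h import *
c=cam('wrist'); cv2.imwrite('pics/w1.png',c['image']); import pickle; pickle.dump(c,open('w1.pkl','wb'))
s=status.read_state(); print(s['t'],s['tool_pos'],R.from_rotvec(s['orientation']).as_matrix().round(3).tolist(),s['opening'],s['force'])
print(np.array(c['hand_eye']).round(3).tolist())
```

```text
1.25 [0.54246695 0.34347125 0.31938995] [[-0.939, 0.344, 0.001], [0.344, 0.939, -0.003], [-0.002, -0.002, -1.0]] 0.013409580153706751 [-0.15249427 -1.63157163 -1.01430288]
[[-0.0, -0.965, -0.262, 0.073], [1.0, -0.001, 0.001, 0.0], [-0.001, -0.262, 0.965, -0.149], [0.0, 0.0, 0.0, 1.0]]
```

View pics/w1.png

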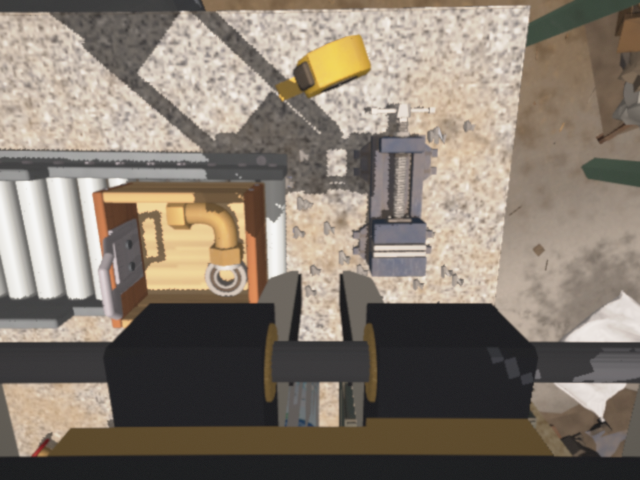

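The wrist view shows the crate's rear wall at column ~265 (rows 183–305), the near rail at rows ~153–178 ending at column 286, the far rail's inner edge at row ~300, the vise at (398,215) and the tape measure at (335,68).

Run:
```python
from h import *
import pickle
c=pickle.load(open('w1.pkl','rb'))
g=cv2.cvtColor(c['image'],cv2.COLOR_BGR2GRAY).astype(int)
for r in [195,230,260]: print(r,g[r,244:294].tolist())
for k in [20,60,200,275]: print(k,g[146:196,k].tolist())
for k in [20,60]: print(k,g[290:330,k].tolist())
P=lambda n,x:print(n,np.round(x,4).tolist())
P('rear wall',onz(c,[(265,195),(265,260)],.12))
P('near rail inner',onz(c,[(60,178),(200,172)],.062))
P('lane end',onz(c,[(286,165)],.062))
P('eye?',onz(c,[(107,285)],.189))
P('vise left',onz(c,[(370,240),(372,150)],.05));P('tape',onz(c,[(335,68)],.066))
```

```text
195 [73, 69, 69, 70, 69, 70, 70, 70, 68, 66, 63, 63, 62, 63, 62, 61, 60, 59, 62, 72, 89, 107, 119, 123, 124, 124, 126, 127, 127, 126, 126, 124, 123, 122, 121, 121, 119, 117, 114, 111, 117, 142, 176, 199, 213, 217, 213, 205, 199, 196]
230 [188, 148, 101, 77, 73, 72, 73, 74, 74, 71, 69, 66, 62, 64, 63, 64, 65, 64, 63, 66, 82, 115, 176, 222, 232, 236, 240, 243, 245, 246, 246, 245, 242, 238, 234, 229, 225, 219, 211, 195, 173, 154, 160, 183, 191, 193, 198, 196, 178, 150]
260 [197, 196, 177, 150, 144, 150, 153, 157, 158, 159, 154, 141, 113, 83, 70, 69, 68, 67, 67, 66, 66, 77, 102, 153, 210, 230, 236, 240, 243, 244, 245, 244, 243, 240, 236, 232, 228, 223, 216, 203, 185, 176, 194, 217, 219, 214, 207, 204, 208, 217]
20 [206, 204, 175, 140, 122, 151, 162, 161, 162, 162, 153, 122, 90, 79, 76, 77, 72, 69, 68, 67, 67, 68, 74, 97, 121, 136, 147, 153, 153, 153, 154, 154, 152, 145, 159, 214, 231, 234, 234, 234, 233, 233, 233, 232, 231, 231, 231, 230, 229, 228]
60 [203, 202, 196, 176, 136, 129, 154, 164, 164, 164, 157, 134, 101, 83, 81, 85, 88, 85, 75, 72, 90, 127, 152, 162, 162, 163, 162, 162, 161, 
[... 505 characters left out ...]
124, 124, 124, 124, 125, 124, 124, 124, 124, 125, 123, 124]
20 [240, 240, 241, 241, 242, 242, 241, 232, 189, 119, 76, 67, 68, 66, 68, 67, 69, 68, 68, 67, 67, 68, 68, 68, 68, 68, 68, 73, 88, 112, 135, 148, 154, 156, 156, 156, 155, 153, 157, 166]
60 [157, 160, 160, 151, 133, 114, 101, 82, 70, 68, 66, 67, 66, 66, 67, 67, 68, 68, 69, 68, 68, 67, 68, 67, 67, 67, 66, 66, 69, 70, 71, 72, 72, 74, 88, 128, 176, 208, 217, 214]
rear wall [[0.5099, 0.3036, 0.12], [0.5689, 0.2796, 0.12]]
near rail inner [[0.4255, 0.0952, 0.062], [0.4699, 0.2368, 0.062]]
lane end [[0.4941, 0.3252, 0.062]]
eye? [[0.5264, 0.1731, 0.189]]
vise left [[0.607, 0.3835, 0.05], [0.5116, 0.4167, 0.05]]
tape [[0.4229, 0.405, 0.066]]
```

Run:
```python
from h import *
import pickle
c=pickle.load(open('w1.pkl','rb'));s=status.read_state()
Rt=R.from_rotvec(s['orientation']).as_matrix();t=s['tool_pos']
f=lambda px,z:print(px,((onz(c,px,z)-t)@Rt).round(4).tolist())
f([(200,178.5),(275,179.5)],.062); f([(20,180.5),(60,177)],.092); f([(20,299)],.092)
f([(265,195),(266.5,230),(268,260)],.12)
sc=cam('scene');sd=cam('side')
S=lambda u,v:(180+u/3.75,180+v/3.75); D=lambda u,v:(240+u/3.3,170+v/3.3)
p,e=tri(sc,S(332,102),sd,D(227,288));q=(p-t)@Rt;print('eye tool',q,e)
p,e=tri(sc,S(555,155),sd,D(340,55));print('hooktop tool',(p-t)@Rt,e)
for z in (.185,): f2=onz(sc,[S(625,360)],z);print('piv',(f2-t)@Rt)
```

```text
[(200, 178.5), (275, 179.5)] [[0.025, -0.125, 0.2577], [0.0242, -0.0452, 0.2575]]
[(20, 180.5), (60, 177)] [[0.0259, -0.2917, 0.2281], [0.0296, -0.2523, 0.228]]
[(20, 299)] [[-0.1007, -0.3172, 0.2283]]
[(265, 195), (266.5, 230), (268, 260)] [[0.0172, -0.0481, 0.1995], [-0.0163, -0.0479, 0.1995], [-0.0464, -0.0475, 0.1996]]
eye tool [-0.05107125 -0.17110456  0.13849841] 0.0028057080142775705
hooktop tool [-0.05346265 -0.4506029   0.02996557] 0.0005690924026903391
piv [[-0.02339405 -0.55911753  0.13580417]]
```

>>> servo_tool --plan "-0.025 0 0.02 0;-0.05 0 0.05 0;-0.05 0 0.08 0;-0.05 0 0.11 0;-0.05 0 0.14 0;-0.05 0 0.17 0;-0.05 0 0.2 0;-0.05 0 0.215 0;-0.05 0 0.225 0;-0.05 0 0.225 0"

```text
t: 2.18
tool_pos: [0.5824, 0.3324, 0.0934]
orientation: [-0.539, -3.092, 0.003]
force: [0.8, 0.6, -0.8]
opening: 0.0008
gripper_force: 0.0
```

Run:
```python
from h import *
a=cam('side')['image'][180:380,200:400];b=cam('scene')['image'][180:330,180:380]
cv2.imwrite('pics/p2.png',np.hstack([cv2.resize(a,(400,400)),cv2.resize(b,(400,300))[[*range(300)]+[0]*100]]))
s=status.read_state();print(s['t'],s['tool_pos'],s['force'],s['opening'])
```

```text
2.2833 [0.58471292 0.33298256 0.09718791] [ 0.32058431 -0.17848381  0.4583422 ] 0.0005031859967613343
```

View pics/p2.png

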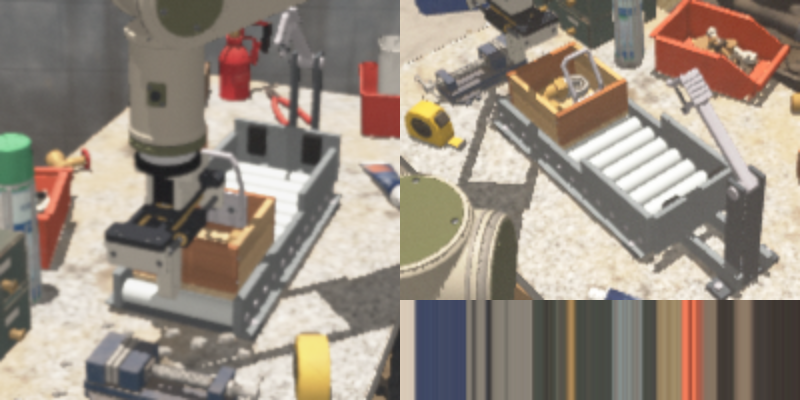

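>>> servo_tool --plan "0 -0.01 0 0;0 -0.02 0 0;0 -0.03 0 0;0 -0.04 0 0;0 -0.05 0 0;0 -0.062 0 0;0 -0.075 0 0;0 -0.09 0 0;0 -0.105 0 0;0 -0.12 0 0;0 -0.135 0 0;0 -0.15 0 0"

```text
t: 3.28
tool_pos: [0.5328, 0.1902, 0.0961]
orientation: [0.541, 3.094, 0.002]
force: [0.1, 3.0, 1.2]
opening: 0.0005
gripper_force: 1.0
```

>>> servo_tool --plan "0 -0.013 0 0;0 -0.025 0 0;0 -0.037 0 0;0 -0.048 0 0;0 -0.058 0 0;0 -0.068 0 0;0 -0.077 0 0;0 -0.085 0 0;0 -0.092 0 0;0 -0.099 0 0;0 -0.105 0 0;0 -0.11 0 0"

```text
t: 4.28
tool_pos: [0.4959, 0.087, 0.0956]
orientation: [0.541, 3.095, -0.0]
force: [-0.9, 1.6, -0.7]
opening: 0.0003
gripper_force: 0.6
```

Run:
```python
from h import *
a=cam('side')['image'][170:370,220:420];b=cam('scene')['image'][190:340,200:400]
cv2.imwrite('pics/p3.png',np.vstack([np.hstack([cv2.resize(a,(400,400)),np.vstack([cv2.resize(b,(400,300)),np.zeros((100,400,3),np.uint8)])])]))
s=status.read_state();print(s['t'],s['tool_pos'],s['force'],s['opening'])
```

```text
4.3833 [0.49593055 0.08678207 0.09560482] [ 0.04558096  0.58013005 -0.29763213] 0.0006277583189472807
```

View pics/p3.png

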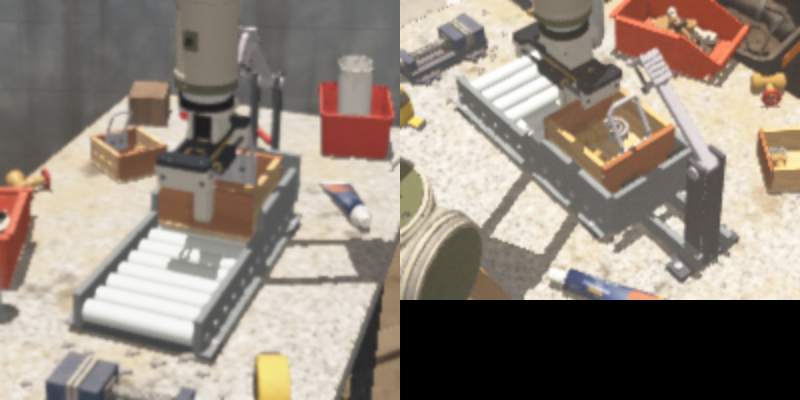

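The crate has travelled straight and is in the bay, about 20 mm short of the stop. I'll push gently from here.

>>> servo_tool --plan "0 -0.003 0 0;0 -0.006 0 0;0 -0.009 0 0;0 -0.012 0 0;0 -0.014 0 0;0 -0.016 0 0;0 -0.018 0 0;0 -0.018 0 0"

```text
t: 5.05
tool_pos: [0.4898, 0.0703, 0.0956]
orientation: [-0.541, -3.095, 0.0]
force: [0.3, 0.2, 0.1]
opening: 0.0006
gripper_force: 0.0
```

>>> servo_tool --plan "0 -0.001 0 0;0 -0.002 0 0;0 -0.003 0 0;0 -0.004 0 0;0 -0.005 0 0;0 -0.005 0 0"

```text
t: 5.55
tool_pos: [0.4881, 0.0658, 0.0956]
orientation: [-0.541, -3.094, 0.0]
force: [-0.9, -0.5, 0.6]
opening: 0.0002
gripper_force: 0.1
```

>>> servo_tool --plan "0 -0.001 0 0;0 -0.002 0 0;0 -0.003 0 0;0 -0.004 0 0;0 -0.005 0 0;0 -0.006 0 0;0 -0.006 0 0"

```text
t: 6.13
tool_pos: [0.4881, 0.0629, 0.0967]
orientation: [0.54, 3.091, 0.009]
force: [7.9, 15.2, -1.0]
opening: 0.0006
gripper_force: 8.4
```

>>> servo_tool --plan "0 -0.001 0 0;0 -0.002 0 0;0 -0.003 0 0;0 -0.004 0 0;0 -0.004 0 0;0 -0.004 0 0"

```text
t: 6.63
tool_pos: [0.4881, 0.0626, 0.0978]
orientation: [0.538, 3.089, 0.018]
force: [11.1, 33.2, 0.3]
opening: 0.0005
gripper_force: 17.6
```

>>> servo_tool --plan "0 0.006 0 0;0 0.014 0 0;0 0.02 0 0;0 0.025 -0.03 0;0 0.03 -0.07 0;0 0.03 -0.11 0;0 0.03 -0.15 0;0 0.03 -0.19 0;0 0.03 -0.22 0;0 0.03 -0.24 0;0 0.03 -0.24 0"

```text
t: 7.55
tool_pos: [0.4969, 0.0847, 0.3414]
orientation: [0.54, 3.087, 0.002]
force: [0.9, -0.2, 0.3]
opening: 0.0003
gripper_force: 0.0
```

Run:
```python
from h import *
import pickle
C={n:cam(n) for n in('scene','side','wrist')}; pickle.dump(C,open('C.pkl','wb'))
f=lambda n,y0,x0,h,w:cv2.resize(C[n]['image'][y0:y0+h,x0:x0+w],(400,300),interpolation=cv2.INTER_CUBIC)
cv2.imwrite('pics/p4.png',np.vstack([np.hstack([f('scene',205,270,90,120),f('side',170,300,90,120)]),np.hstack([f('wrist',0,0,480,640),f('wrist',120,0,180,240)])]))
s=status.read_state();print(s['t'],s['tool_pos'],s['orientation'],s['force'])
```

```text
7.7 [0.4948375  0.08462158 0.3344321 ] [-5.41133392e-01 -3.09324600e+00  1.03360486e-03] [-0.48651781  0.56241941 -0.86652838]
```

View pics/p4.png

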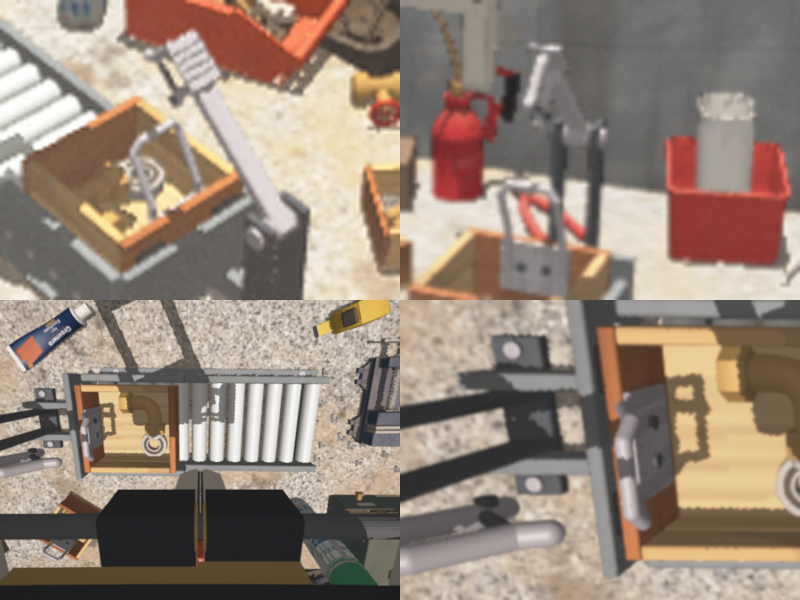

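The crate now stands squarely against the stop. The eye bar is at about p4 (160,128) in the scene panel and the thumb plate centre at about (193,60). The hook arm is still raised.

Run:
```python
from h import *
import pickle
C=pickle.load(open('C.pkl','rb'));sc,sd,w=C['scene'],C['side'],C['wrist']
s=status.read_state();Rt=R.from_rotvec(s['orientation']).as_matrix();t=s['tool_pos']
Rt=R.from_euler('z',0).as_matrix()@Rt
S=lambda u,v:(270+u*.3,205+v*.3);D=lambda u,v:(300+u*.3,170+v*.3);Wp=lambda u,v:(u*.6,120+v*.6)
T=lambda p:((p-t)@Rt).round(4)
p,e=tri(sc,S(160,128),sd,D(130,184));print('eye sc/sd',p,T(p),e)
p2,e=tri(sc,S(160,128),w,Wp(227,170));print('eye sc/w',p2,T(p2),e)
print('eye w onz',T(onz(w,[Wp(227,170)],.187)[0]))
P=(p+p2)/2
# plate: plane through P with normal = tool x
n=Rt[:,0]
for nm,px in [('c',S(193,60)),('tipedge',S(180,38)),('rearedge',S(206,82))]:
    o,d=ray(sc,[px]);d=d[0];q=o+d*(((P-o)@n)/(d@n));print(nm,q.round(4),T(q))
piv=P-Rt[:,1]*.15;piv[2]=.185;print('pivot',T(piv),piv)
o,d=ray(sc,[S(193,60)]);d=d[0];q=o+d*(((P-o)@n)/(d@n))
b=(q-piv)@Rt[:,1];u=q[2]-piv[2];th=np.arctan2(u,b)-np.arctan2(18,148);print('b,u,r,theta',b,u,np.hypot(b,u),th)
```

```text
eye sc/sd [ 0.44841718 -0.05957055  0.18457328] [-0.0055 -0.1513  0.15  ] 0.005010843730724427
eye sc/w [ 0.44798045 -0.05790906  0.18446198] [-0.0045 -0.1498  0.1501] 0.007295767372311606
eye w onz [-0.0004 -0.1467  0.1476]
c [ 0.4334 -0.1002  0.289 ] [-0.005  -0.1947  0.0456]
tipedge [ 0.4387 -0.0855  0.3023] [-0.005  -0.179   0.0323]
rearedge [ 0.428  -0.1149  0.2757] [-0.005  -0.2103  0.0589]
pivot [-0.005  -0.3005  0.1497] [ 0.39727529 -0.19983118  0.185     ]
b,u,r,theta 0.10586319664668441 0.10401043130405524 0.14840884820087435 0.6555431683596962
```

>>> servo_tool --plan "-0.002 -0.02 -0.01 0;-0.004 -0.045 -0.02 0;-0.004 -0.07 -0.02 0;-0.004 -0.095 -0.02 0;-0.004 -0.12 -0.02 0;-0.004 -0.145 -0.02 0;-0.004 -0.165 -0.02 0;-0.004 -0.18 -0.02 0;-0.004 -0.195 -0.015 0;-0.004 -0.202 -0.01 0;-0.004 -0.202 0 0;-0.004 -0.202 0 0"

```text
t: 8.7
tool_pos: [0.4293, -0.1061, 0.332]
orientation: [-0.541, -3.09, -0.002]
force: [0.1, 0.3, 0.0]
opening: 0.0002
gripper_force: 0.0
```

Run:
```python
from h import *
f=lambda n,y0,x0,h,w:cv2.resize(cam(n)['image'][y0:y0+h,x0:x0+w],(400,300),interpolation=cv2.INTER_CUBIC)
cv2.imwrite('pics/p5.png',np.hstack([f('scene',180,270,120,160),f('side',150,280,120,160)]))
s=status.read_state();print(s['t'],s['tool_pos'],s['orientation'],s['force'])
```

```text
8.8 [ 0.4299664  -0.10577412  0.33417224] [-5.39734053e-01 -3.09231216e+00 -1.18552674e-03] [ 0.57147788 -0.06042253 -0.14114539]
```

View pics/p5.png

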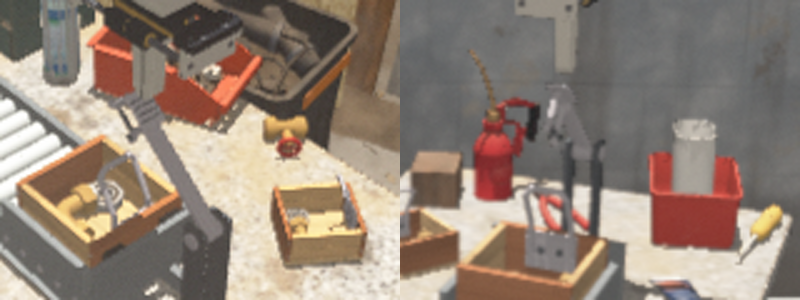

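The closed fingertips sit right over the thumb plate, at scene panel (145,90). Next I swing the arm down along its arc.

>>> servo_tool --plan "0 0 0.01 0;0 0 0.018 0;0 0.002 0.023 0;0 0.006 0.028 0;0 0.01 0.033 0;0 0.014 0.0375 0;0 0.018 0.043 0;0 0.022 0.05 0;0 0.026 0.057 0;0 0.029 0.063 0;0 0.032 0.07 0;0 0.034 0.075 0"

```text
t: 9.8
tool_pos: [0.4418, -0.0742, 0.2596]
orientation: [-0.54, -3.094, -0.0]
force: [-0.2, -0.8, 0.9]
opening: 0.0007
gripper_force: 0.4
```

Run:
```python
from h import *
f=lambda n,y0,x0,h,w:cv2.resize(cam(n)['image'][y0:y0+h,x0:x0+w],(400,300),interpolation=cv2.INTER_CUBIC)
cv2.imwrite('pics/p6.png',np.hstack([f('scene',195,270,90,120),f('side',160,300,90,120)]))
s=status.read_state();print(s['t'],s['tool_pos'],s['orientation'],s['force'])
```

```text
9.9 [ 0.4413296  -0.07420647  0.25926298] [-5.40010217e-01 -3.09283334e+00 -3.10246924e-04] [-0.53521098 -0.15343646  0.16752846]
```

View pics/p6.png

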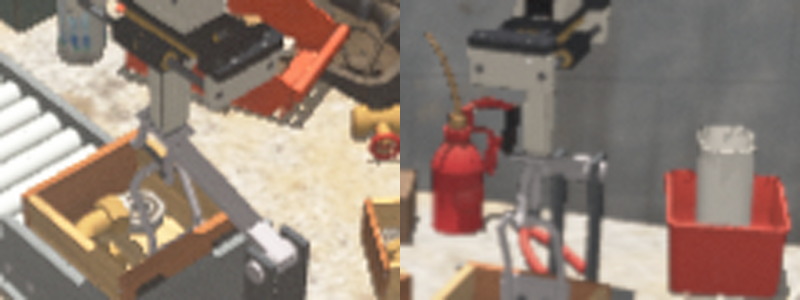

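The arm follows the fingers down, and the hook's mouth is just above the eye bar. I'll keep pressing slowly.

>>> servo_tool --plan "0 0.002 0.004 0;0 0.0035 0.008 0;0 0.005 0.012 0;0 0.006 0.016 0;0 0.007 0.02 0;0 0.008 0.024 0;0 0.009 0.028 0;0 0.009 0.031 0;0 0.01 0.033 0;0 0.01 0.033 0"

```text
t: 10.73
tool_pos: [0.4449, -0.065, 0.2268]
orientation: [-0.541, -3.094, -0.0]
force: [-0.3, 0.5, 1.0]
opening: 0.0005
gripper_force: 0.0
```

>>> servo_tool --plan "0 0 0.001 0;0 0 0.002 0;0 0 0.003 0;0 0 0.004 0;0 0 0.005 0;0 0 0.006 0;0 0 0.006 0"

```text
t: 11.32
tool_pos: [0.4453, -0.0652, 0.2216]
orientation: [0.541, 3.094, 0.0]
force: [0.1, 1.4, 2.3]
opening: 0.0007
gripper_force: 0.7
```

>>> servo_tool --plan "0 0 0.001 0;0 0 0.002 0;0 0 0.003 0;0 0 0.004 0;0 0 0.004 0"

```text
t: 11.73
tool_pos: [0.4456, -0.0651, 0.22]
orientation: [0.54, 3.093, 0.0]
force: [-7.2, 4.0, 18.9]
opening: 0.0002
gripper_force: 9.4
```

>>> servo_tool --plan "0 0 0.001 0;0 0 0.002 0;0 0 0.003 0;0 0 0.003 0"

```text
t: 12.07
tool_pos: [0.4457, -0.0652, 0.2197]
orientation: [0.54, 3.092, -0.0]
force: [-17.8, 7.5, 37.1]
opening: 0.0006
gripper_force: 18.6
```

It stopped firmly at TCP z = 0.220, which is where an arm angle of 0 puts it. I'll retreat, then check numerically because the picture allowance is used up.

>>> servo_tool --plan "0 0 -0.005 0;0 0 -0.012 0;0 0 -0.03 0;0 0.005 -0.06 0;0 0.02 -0.09 0;0 0.05 -0.12 0;0 0.085 -0.13 0;0 0.12 -0.13 0;0 0.15 -0.13 0;0 0.165 -0.13 0;0 0.165 -0.13 0;0 0.165 -0.13 0"

```text
t: 13.07
tool_pos: [0.501, 0.0902, 0.3439]
orientation: [-0.538, -3.094, 0.002]
force: [-0.6, -0.3, 0.1]
opening: 0.0004
gripper_force: 0.0
```

Run:
```python
from h import *
import pickle
C=pickle.load(open('C.pkl','rb'));N={n:cam(n) for n in('scene','side','wrist')};pickle.dump(N,open('N.pkl','wb'))
s=status.read_state();print(s['t'],s['tool_pos'],s['force'])
def m(n,y0,y1,x0,x1,r=8):
    t=C[n]['image'][y0:y1,x0:x1];a=N[n]['image'][y0-r:y1+r,x0-r:x1+r]
    q=cv2.matchTemplate(a,t,cv2.TM_CCOEFF_NORMED);_,v,_,l=cv2.minMaxLoc(q)
    y,x=l[1],l[0];sub=lambda a,b,c:(a-c)/(2*(a-2*b+c))
    return round(v,3),x-r+sub(q[y,x-1],v,q[y,x+1]),y-r+sub(q[y-1,x],v,q[y+1,x])
print('crate scene near corner',m('scene',250,292,276,312)); print('side crate front',m('side',244,262,304,330))
print('track ref',m('scene',265,300,342,362))
# predicted positions of hook points for theta=0, as dark/bright changes
piv=np.array([.3973,-.1998,.185]);e=np.array([.344,.939,0])
for th in(-.05,0,.05,.1):
    b=.16*np.cos(th)-.02*np.sin(th);u=.16*np.sin(th)+.02*np.cos(th)
    print(th,proj(N['scene'],piv+e*b+[0,0,u]).round(1),proj(N['side'],piv+e*b+[0,0,u]).round(1))
for n in('scene','side'):
    d=cv2.absdiff(N[n]['image'],C[n]['image']).max(2)>45
    if n=='scene': d=d[195:290,290:380];o=(290,195)
    else: d=d[165:260,310:370];o=(310,165)
    ys,xs=np.nonzero(d);print(n,len(ys),xs.min()+o[0],xs.max()+o[0],ys.min()+o[1],ys.max()+o[1])
    print('\n'.join(''.join('#' if v else '.' for v in r) for r in d[::2]))
```

```text
13.2167 [0.50097414 0.08892042 0.34443143] [ 0.39524157 -0.72709868 -0.70233922]
crate scene near corner (0.897, np.float32(-1.1495416), np.float32(-1.0098287))
side crate front (0.974, np.float32(-0.55566084), np.float32(0.99317354))
track ref (0.914, np.float32(-0.13139832), np.float32(0.10639848))
-0.05 [[314.9 238.9]] [[337.2 222. ]]
0 [[315.  236.9]] [[337.4 219.4]]
0.05 [[315.3 235. ]] [[337.6 216.7]]
0.1 [[315.6 233.1]] [[337.9 214. ]]
scene 987 290 357 214 286
..........................................................................................
..........................................................................................
..........................................................................................
..........................................................................................
..........................................................................................
..........................................................................................
.................................................................................
[... 5993 characters left out ...]
.............................
.............####...#.....#.................................
................####......#............#....................
............................######..#..##...................
.......................................######...............
............................................................
............................................................
...................#........................................
............................................###.............
............................................................
#####.......................................................
.#####.....##.......................##......................
```

Comparing images shows the hook is home, but the press moved the crate about 4 mm back off the stop. I'll turn the hand 90° so its body stays clear of the hook, then nudge the crate back.

>>> servo_tool --plan "0 0 0 7;0 0 0 14;0 0 0 21;0 0 0 28;0 0 0 35;0 0 0 42;0 0 0 49;0 0 0 56;0 0 0 63;0 0 0 70;0 0 0 77;0 0 0 84"

```text
t: 14.22
tool_pos: [0.501, 0.0886, 0.3448]
orientation: [2.48, 1.928, 0.0]
force: [0.5, -0.4, 0.2]
opening: 0.0004
gripper_force: 0.0
```

>>> servo_tool --plan "0 0 0.03 6;0 0 0.06 6;0 0 0.09 6;0 0 0.12 6;0 0 0.15 6;0 0 0.18 6;0 0 0.21 6;0 0 0.23 6;0 0 0.245 6;0 0 0.245 6"

```text
t: 15.05
tool_pos: [0.4983, 0.0885, 0.0958]
orientation: [-2.57, -1.802, 0.009]
force: [-0.0, 0.3, -0.1]
opening: 0.0006
gripper_force: 0.0
```

Run:
```python
from h import *
s=status.read_state();print(s['t'],s['tool_pos'],R.from_rotvec(s['orientation']).as_matrix().round(3).tolist(),s['force'],s['q'])
```

```text
15.05 [0.49830933 0.08852056 0.09584217] [[0.341, 0.94, -0.006], [0.94, -0.341, -0.001], [-0.003, -0.006, -1.0]] [-0.02942931  0.28621496 -0.09184935] [ 7.46642281e-02 -2.46382168e-03  1.89000661e+00 -2.83752554e-04
  1.26029185e+00  4.22597692e-01]
```

>>> servo_tool --plan "-0.006 0 0 0;-0.012 0 0 0;-0.018 0 0 0;-0.022 0 0 0;-0.026 0 0 0;-0.028 0 0 0;-0.028 0 0 0"

```text
t: 15.63
tool_pos: [0.4918, 0.0632, 0.1001]
orientation: [2.571, 1.805, 0.001]
force: [-0.2, -0.5, 0.0]
opening: 0.0004
gripper_force: 0.0
```

>>> servo_tool --plan "-0.001 0 0 0;-0.002 0 0 0;-0.003 0 0 0;-0.004 0 0 0;-0.004 0 0 0"

```text
t: 16.05
tool_pos: [0.4903, 0.0599, 0.0996]
orientation: [-2.571, -1.806, 0.0]
force: [0.4, 0.1, 0.2]
opening: 0.0002
gripper_force: 0.2
```

>>> servo_tool --plan "-0.001 0 0 0;-0.002 0 0 0;-0.003 0 0 0;-0.003 0 0 0"

```text
t: 16.38
tool_pos: [0.4892, 0.0569, 0.0996]
orientation: [2.571, 1.806, -0.0]
force: [0.2, 0.4, 0.7]
opening: 0.0006
gripper_force: 0.0
```

>>> servo_tool --plan "-0.001 0 0 0;-0.002 0 0 0;-0.003 0 0 0;-0.004 0 0 0;-0.004 0 0 0"

```text
t: 16.8
tool_pos: [0.4886, 0.0551, 0.0998]
orientation: [-2.569, -1.805, -0.005]
force: [3.7, 11.5, -2.8]
opening: 0.0006
gripper_force: 5.9
```

>>> servo_tool --plan "-0.001 0 0 0;-0.002 0 0 0;-0.003 0 0 0;-0.003 0 0 0"

```text
t: 17.13
tool_pos: [0.4886, 0.0549, 0.1005]
orientation: [-2.567, -1.804, -0.013]
force: [7.2, 24.6, -2.3]
opening: 0.0004
gripper_force: 12.8
```

>>> servo_tool --plan "0.006 0 0 0;0.014 0 0 0;0.03 0 0 0;0.04 0 -0.03 0;0.04 0 -0.07 0;0.04 0 -0.11 0;0.04 0 -0.15 0;0.04 0 -0.19 0;0.04 0 -0.22 0;0.04 0 -0.245 0;0.04 0 -0.245 0;0.04 0 -0.245 0"

```text
t: 18.13
tool_pos: [0.5014, 0.0881, 0.3465]
orientation: [2.569, 1.804, 0.004]
force: [0.3, 0.5, -0.0]
opening: 0.0003
gripper_force: 0.0
```

Run:
```python
from h import *
import pickle
C=pickle.load(open('C.pkl','rb'));M=pickle.load(open('N.pkl','rb'));N={n:cam(n) for n in('scene','side')}
s=status.read_state();print(s['t'],s['tool_pos'],s['force'])
def m(C,N,n,y0,y1,x0,x1,r=8):
    t=C[n]['image'][y0:y1,x0:x1];a=N[n]['image'][y0-r:y1+r,x0-r:x1+r]
    q=cv2.matchTemplate(a,t,cv2.TM_CCOEFF_NORMED);_,v,_,l=cv2.minMaxLoc(q)
    y,x=l[1],l[0];sub=lambda a,b,c:(a-c)/(2*(a-2*b+c))
    return round(v,3),round(float(x-r+sub(q[y,x-1],v,q[y,x+1])),2),round(float(y-r+sub(q[y-1,x],v,q[y+1,x])),2)
for a,b,l in((C,N,'vs pre-hook'),(M,N,'vs hooked'),(C,M,'prev')):
    print(l,[m(a,b,'scene',*k) for k in((250,292,276,312),(250,292,312,335),(265,300,342,362))],m(a,b,'side',244,262,304,330),m(a,b,'side',255,275,315,330),'hook',m(a,b,'scene',225,262,305,345))
```

```text
18.2333 [0.50015963 0.08800278 0.34322599] [ 0.64888113 -0.38031952  0.92515607]
vs pre-hook [(0.891, -0.05, -0.08), (0.811, -0.25, 0.02), (0.915, -0.13, 0.12)] (0.927, 0.78, -1.15) (0.578, -0.32, -1.57) hook (0.624, -4.35, 1.21)
vs hooked [(0.88, 1.06, 0.85), (0.881, 0.93, 0.58), (0.999, -0.03, 0.0)] (0.925, 0.9, -1.22) (0.604, 0.33, -2.03) hook (0.931, 0.31, 0.04)
prev [(0.897, -1.15, -1.01), (0.687, -1.63, -0.31), (0.914, -0.13, 0.11)] (0.974, -0.56, 0.99) (0.932, -1.18, 0.95) hook (0.65, -4.04, 1.02)
```

```bash
python3 -c "
from plant import robot
print(robot.close_job())"
```

```text
the job is handed in; nothing more can be done
None
```

I handed the job in at about 18 s: the crate is against the end stop and the hook was pressed down onto its eye to a firm stop at level. The press moved the crate back about 4 mm, so I nudged it back and image matching put it where it was before hooking; I inferred the gate snapping shut from that firm stop, as I had no pictures left to see it.

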